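# Index the seasoning carousel towards the colander

### The arm

A 7-joint arm with a two-finger parallel gripper is mounted at the origin on the work surface. World frame = base frame: x ahead of the robot, y to its left, z up, the work surface at z = 0. Lengths are in m, angles in rad, forces in N, time in s.
With the tool pointing down it reaches from about 0.35 to 0.9 m from the base axis. Payload 8.1 kg.
Tool frame: the origin (TCP) lies at the very end of the fingers, on their centre line; the grasp point (between the pads) lies 19 mm behind it; z points along the fingers, x is the direction in which the jaws open and shut, and the axes are right-handed (so a half turn about z gives the same grasp; the last joint's range is limited). The gripper opens to 92 mm and grips with 3 to 60 N. Pads are 19 mm wide; open, the fingers measure 130 mm over their backs; the gripper's body (75 mm by 190 mm) begins 47 mm behind the grasp point.
Start: joints at [-1.264, 0.434, 0.025, 1.573, -0.012, 1.134, -0.075], TCP at [0.249, 0.573, 0.227] pointing down, gripper open.
Joint ranges: [-2.62, 2.62], [-0.44, 2.09], [-1.27, 1.32], [0.08, 2.57], [-1.32, 4.46], [0.12, 2], [-2.74, 2.74]. Speed limits (rad/s): [2.22, 2.22, 3.01, 3.01, 3.14, 3.14, 3.14].

### API

Orientations are given as a rotation vector (axis times angle).
In Python, from cell import status, viewer, arm gives the robot as it stands.
- The arm moves only by the tool jog_arm, never from a script. Its argument "commands" is text: rows parted by semicolons, each of 7 numbers parted by spaces: the closure, from -1 (fully open) to 1 (shut), then the shift along the world's x, y, z normalised to -1 to 1, where 1 is 0.3 m, then the turn, a rotation vector about the world's x, y, z normalised to -1 to 1, where 1 is 2 pi rad. In form: jaw dx dy dz wx wy wz; .... A call has exactly 5 rows; each row shifts and turns the commanded pose from where the row before left it; what a row does not reach is not made up. A row lasts 1/10 s, in which the tool goes at most 50 mm and 8.59 degrees, less where a joint would pass 70% of its speed; a pose out of reach is approached as far as the arm can. A call with a number of a shift or a turn outside -1 to 1 is refused whole. A call with a gripper value outside its range is refused whole. The fingers move at their own pace and stop on an object; "force" is the grip in N (left out, the last holds). Time passes only in rows, so rows that do not move let the fingers close, or fill a call up. It gives the time, the measured TCP pose, the force and the opening at its end, in the units of the state.
- status.observe(): the state, without advancing time (a new reading comes with each control period).
- viewer.get_image(name): name is "scene" or "top" or "wrist"; returns a dict with "pixels" (420x560x3 uint8, red, green, blue), "z_map" (420x560 float32, m along the optical axis (not along the pixel's ray), 0 where there is no reading), "camera_matrix" (3x3 intrinsics, pixels), "k1" (the pictures are not rectified: a ray, as slopes to the right and down, at radius r is drawn at 1 + k1 r^2 times it, then the intrinsics apply), "R" (3x3) and "t" (3): a world point X has camera coordinates R X + t. Camera axes: x right, y down, z forward; pixel columns grow to the right and rows downward; lengths in m; the calibration is good to about 2 mm. A picture is of the moment at which its call begins.
- arm.sign_off(): hands the job in, once; it reports no verdict.
The state is a dict: "clock": time; "joints": joint angles; "dq": joint speeds; "joint_efforts": joint torques, N m; "position": TCP position; "ee_rot": TCP orientation; "force": force on the tool from outside, world axes, zero at the start; "ft_torque": the same for the moment, N m; "width": opening from 0.0 (shut) to 1.0 (fully open).
Only numpy, scipy, OpenCV 4.12 (cv2) and the standard library are available. Lean on these libraries where they do the work, as an engineer would, in place of code of your own. Each camera call takes 0.05 s, during which the arm holds its last target. There are 200 camera calls.

### The job

Turn the seasoning carousel one station towards the green colander: draw its red spring-pin knob up, swing the tray round with it, and let the pin drop fully home into the very next hole on the colander's side, then let go of the knob. The pinch bowl must stay standing upright in its place on the tray, and the colander must stay where it is.

Things in the scene. Friction and masses are not known exactly. Their poses are not given: they have to be found in the camera images.
- knob_center (a point): Centre of the red upright knob, diameter 28 mm, height 45 mm; 85 mm above the bench with the pin home; free round about and 10 mm below. Pull it up against a spring (4 N home, 6.4 N at 30 mm, plus 1 N weight): the pin clears its hole at 22 mm, stops at 44 mm; 30 mm is good. The tray is locked until then. The knob spins freely. Let down within 10 mm of a hole, the pin centres itself.
- carousel: Fixed dark steel base, diameter 316 mm, 36 mm high, origin on the turning axis at bench height; x away from the robot, y left, z up. 8 holes (dark slots in the pale ring) 45 degrees apart at radius 135 mm. Start: pin and knob at x=-135, y=0; next holes x=-95.5, y=+95.5 (left) or -95.5 mm (right). The wooden tray (top at 52 mm) has an arm to the knob, and stays where left.
- colander: Green plastic colander with two loop handles, rim diameter 210 mm, height 95 mm, loose on the bench about 0.45 m to the left or right of the bench's middle line (a matte black caddy stands on the other side). Origin: centre of its underside. It shows which way to turn; leave it alone.
- bowl_center (a point): Centre, half-way up, of the white ceramic pinch bowl, rim diameter 64 mm, height 36 mm, loose inside a low wooden ring on the tray between turning axis and knob: 30 mm from the axis, 105 mm from the knob, its rim 88 mm above the bench. It rides round with the tray; z is its upright axis.
Things that resemble listed ones, but are neither listed nor needed, are in the scene too. Of the things that look like the part that bears bowl_center, the middle-sized one is meant.

How it is judged:
On the way, in this order (a step that is already met when the one before it is completed fails the run):
1. the pin is drawn up out of its first hole (z of knob_center in the frame of carousel above 0.103 m), for 0.1 s.
2. the knob has come round, drawn or home, over the next hole on the colander's side (x of knob_center in the frame of carousel between -0.1075 and -0.0835 m and ((y of colander in the frame of carousel above 0 m and y of knob_center in the frame of carousel between 0.0835 and 0.1075 m) or (y of colander in the frame of carousel below 0 m and y of knob_center in the frame of carousel between -0.1075 and -0.0835 m))), for 0.1 s.
At the end, for the whole second after the job is handed in: The knob stands at the next hole on the colander's side (within 12 mm) with the pin home (knob centre within 5 mm of its lowest height), the pinch bowl upright (within 11 degrees) in its ring on the tray (90 to 120 mm from the knob), and the robot touching nothing (all of step 2 and z of knob_center in the frame of carousel below 0.09 m and horizontal distance between bowl_center and knob_center between 0.09 and 0.12 m and horizontal distance between bowl_center and carousel below 0.045 m and angle between bowl_center's own z axis and vertical below 0.2 rad and z of bowl_center in the frame of carousel between 0.06 and 0.085 m).
It fails at once if the colander is pushed more than 30 mm (distance of colander from where it was at the start of the episode above 0.03 m).
It fails at once if the pinch bowl is tipped over or knocked off the tray (angle between bowl_center's own z axis and vertical above 0.6 rad or horizontal distance between bowl_center and carousel above 0.075 m).
It also fails if it takes over 32 s, if anything falls off the work surface, if the arm or the gripper's body presses on something with over 40 N, if the wrist force passes 120 N, or if a joint passes its speed limit or range.

## Working session

There is one attempt and no reset: what is moved stays moved. The work goes in short steps, Python scripts to look and compute and a tool call to move; the robot and the scene stay as the last step left them, time stands still between calls to the robot, and variables do not carry over. Pictures are saved under pics/ and viewed, about 8 in all and at most 12, crops included, and the job is handed in when it is done.

Besides the shell and the picture viewer there is one more tool, called after ">>>" by a JSON object that holds its "name" and its "arguments". jog_arm: Moves the arm, as the interface text tells. Scaled input: -1 to 1 covers 0.3 m each way for a shift and 2 pi rad each way for a turn. Its arguments: {"type":"object","properties":{"commands":{"type":"string"},"force":{"type":"number"}},"required":["commands"]}

```bash
mkdir -p pics; cat > h.py <<'E'
import numpy as np, cv2
from cell import status, viewer, arm
def get(n, f=None):
    im=viewer.get_image(n)
    if f: cv2.imwrite('pics/'+f, im['pixels'][:,:,::-1])
    return im
def ray(im,u,v):
    K=im['camera_matrix']; d=np.array([(u-K[0,2])/K[0,0],(v-K[1,2])/K[1,1]])
    p=d.copy()
    for _ in range(20): p=d/(1+im['k1']*(p@p))
    R=np.array(im['R']);c=-R.T@im['t']; r=R.T@np.array([p[0],p[1],1.]); return c,r
def onz(im,u,v,z):
    c,r=ray(im,u,v); return c+r*(z-c[2])/r[2]
def atdepth(im,u,v):
    c,r=ray(im,u,v); return c+r*im['z_map'][int(v),int(u)]
def tri(a,b):
    A=[];B=[]
    for c,r in (a,b):
        r=r/np.linalg.norm(r);P=np.eye(3)-np.outer(r,r);A.append(P);B.append(P@c)
    return np.linalg.lstsq(np.vstack(A),np.hstack(B),rcond=None)[0]
def blobs(im,lo,hi,mina=60):
    hsv=cv2.cvtColor(im['pixels'],cv2.COLOR_RGB2HSV);m=cv2.inRange(hsv,np.array(lo),np.array(hi))
    n,l,s,c=cv2.connectedComponentsWithStats(m)
    return [(s[i].tolist(),c[i].round(1).tolist()) for i in range(1,n) if s[i,4]>=mina]
E
python3 - <<'E'
from h import *
s=status.observe();print(s)
a=get('scene','s0.png');b=get('top','t0.png')
cv2.imwrite('pics/st0.png',cv2.resize(np.vstack([a['pixels'],b['pixels']])[:,:,::-1],None,fx=.714,fy=.714))
for n,i in(('s',a),('t',b)):
    print(n,-np.array(i['R']).T@i['t'])
    for nm,lo,hi in(('red',(0,140,80),(8,255,255)),('red2',(172,140,80),(180,255,255)),('green',(40,90,40),(85,255,255))):
        for st,c in blobs(i,lo,hi): print(nm,st,c,atdepth(i,*c).round(3))
E
```

```text
{'clock': 0.0, 'joints': array([-1.26360707,  0.4352084 ,  0.02497329,  1.57408021, -0.0115696 ,
        1.13403542, -0.07508696]), 'dq': array([0.00191075, 0.00287917, 0.00158797, 0.00081316, 0.00100846,
       0.000196  , 0.00185811]), 'joint_efforts': array([-1.08710599e-03, -6.67866254e+01,  9.84408706e-01, -3.14431107e+01,
       -6.05298160e-02,  4.36273345e-02,  1.49655743e-04]), 'position': array([0.24886686, 0.57275268, 0.2259606 ]), 'ee_rot': array([ 2.62615196e+00,  1.72237989e+00, -1.92454878e-03]), 'force': array([ 0.8549674 ,  0.57588856, -0.46652726]), 'ft_torque': array([-0.00613469, -0.02197857,  0.04596911]), 'width': 0.9988661336282396}
s [1.45420598 0.08818059 1.10682201]
red [268, 197, 9, 14, 84] [271.9, 204.5] [ 0.483 -0.045  0.098]
green [75, 219, 96, 60, 3560] [123.5, 247.4] [ 0.632 -0.504  0.019]
t [0.37682126 0.01416162 1.28582019]
green [413, 107, 101, 78, 5001] [463.9, 145.5] [ 0.696 -0.498  0.014]
```

View pics/st0.png

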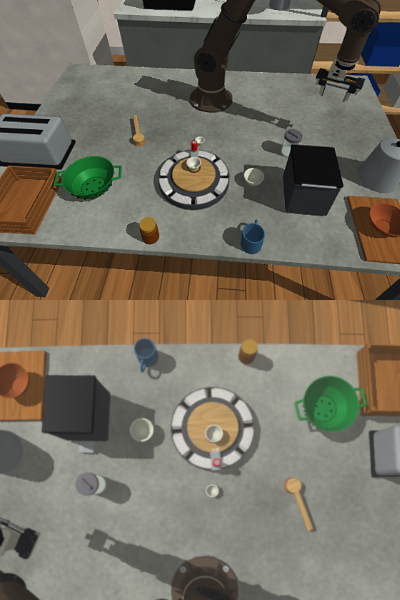

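The picture shows the colander at full-res top pixel (464,145), which is the robot's right (y≈-0.5), so the turn goes to y = -95.5 mm. There are three bowl candidates in the top view: large on the bench (199,182), small on the bench (297,267), and middle-sized on the tray (300,188). I choose the one on the tray. The only red upright knob is near (302,227). Next is one close crop to check both.

```bash
python3 - <<'E'
from h import *
a=get('scene');b=get('top')
A=cv2.resize(a['pixels'][180:300,210:340],None,fx=3,fy=3,interpolation=2)[:360];B=cv2.resize(b['pixels'][115:245,230:370],None,fx=2.77,fy=2.77,interpolation=2)[:360]
cv2.imwrite('pics/c1.png',np.hstack([A,B])[:,:,::-1])
for n,i in(('s',a),('t',b)):
    for st,c in blobs(i,(0,100,60),(8,255,255),20): print(n,st,c,atdepth(i,*c).round(3))
# pale ring in top
hsv=cv2.cvtColor(b['pixels'],cv2.COLOR_RGB2HSV)
m=cv2.inRange(hsv,np.array((0,0,175)),np.array((180,40,255)));m[:115]=0;m[245:]=0;m[:,:235]=0;m[:,365:]=0
v,u=np.nonzero(m)
P=np.array([onz(b,x,y,.036)[:2] for x,y in zip(u,v)])
c=np.median(P,0)
for _ in range(30):
    r=np.linalg.norm(P-c,axis=1);k=(r>.10)&(r<.17)
    h=cv2.convexHull(P[k].astype(np.float32))
    (cx,cy),R=cv2.minEnclosingCircle(h);c=np.array([cx,cy])
print('ring',c,R)
# wood tray + depth of ring
print([atdepth(b,x,y).round(3) for x,y in((300,188),(302,227))])
E
```

```text
s [268, 196, 9, 15, 101] [272.0, 203.9] [ 0.482 -0.044  0.1  ]
t [298, 222, 11, 11, 53] [302.8, 227.6] [ 0.465 -0.043  0.106]
ring [ 0.60124195 -0.03381359] 0.15191665291786194
[array([ 0.573, -0.04 ,  0.055]), array([ 0.467, -0.041,  0.106])]
```

View pics/c1.png

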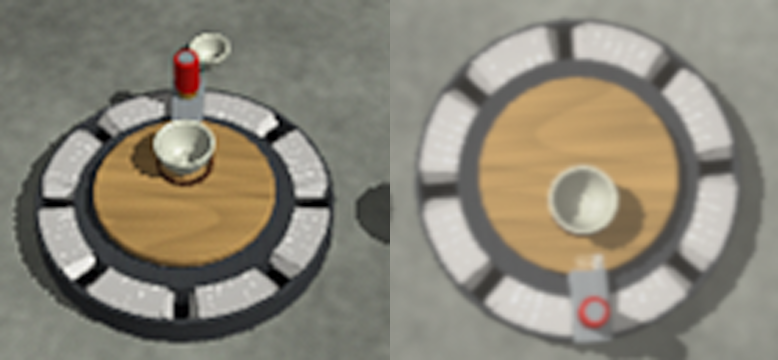

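The crop confirms it: red knob at top pixel (303,228), which is world ≈(0.466,-0.043), with the middle bowl in its ring on the tray. Axis ≈(0.601,-0.034). Target hole ≈(0.512,-0.135). I'll move above the knob with the jaws along y, tangential to the ring.

>>> {"name": "jog_arm", "arguments": {"commands": "-1 0.048 -0.137 0.05 0 0 0.013; -1 0.048 -0.137 0.05 0 0 0.013; -1 0.048 -0.137 0.05 0 0 0.013; -1 0.048 -0.137 0.05 0 0 0.013; -1 0.048 -0.137 0.05 0 0 0.013", "force": 30}}

```text
clock: 0.7
position: [0.3213, 0.3659, 0.3022]
ee_rot: [2.219, 2.224, -0.0]
force: [0.2, -0.3, 0.4]
width: 0.998
```

>>> {"name": "jog_arm", "arguments": {"commands": "-1 0.048 -0.137 0 0 0 0; -1 0.048 -0.137 0 0 0 0; -1 0.048 -0.137 0 0 0 0; -1 0.048 -0.137 0 0 0 0; -1 0.048 -0.137 0 0 0 0"}}

```text
clock: 1.2
position: [0.3932, 0.1604, 0.3018]
ee_rot: [-2.223, -2.22, -0.001]
force: [0.0, 0.1, 0.3]
width: 1.001
```

>>> {"name": "jog_arm", "arguments": {"commands": "-1 0.02 -0.137 -0.05 0 0 0; -1 0.02 -0.137 -0.05 0 0 0; -1 0.02 -0.137 -0.05 0 0 0; -1 0.01 -0.1 0 0 0 0; -1 0 0 0 0 0 0"}}

```text
clock: 1.7
position: [0.4137, 0.0048, 0.2565]
ee_rot: [2.23, 2.212, -0.002]
force: [0.1, 0.2, 0.2]
width: 1.003
```

```bash
python3 - <<'E'
from h import *
w=get('wrist','w1.png')
print(status.observe()['position'],-np.array(w['R']).T@w['t'])
for st,c in blobs(w,(0,100,60),(8,255,255),100): print(st,c,atdepth(w,*c).round(3))
E
```

```text
[0.41391569 0.00719147 0.25669967] [0.34276473 0.00490857 0.41634466]
[212, 221, 28, 34, 486] [226.4, 235.3] [ 0.455 -0.042  0.108]
```

View pics/w1.png

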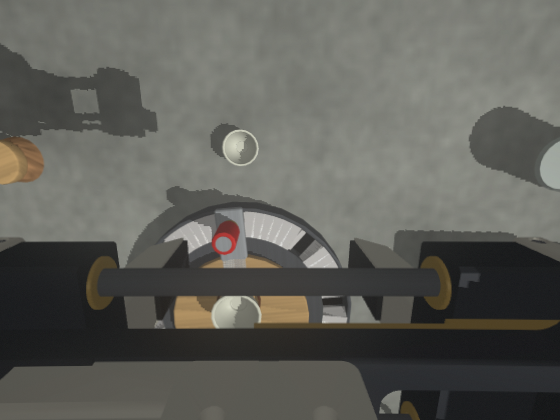

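The wrist view shows the red knob with its grey cap at ≈(224,243), the tray bowl at (236,315), and the small decoy bowl at (240,148). I'll triangulate the cap height from the two views and fit the axis from opposite slots in the top view.

```bash
python3 - <<'E'
from h import *
w=get('wrist');t=get('top');s=get('scene')
def cap(im,box):
    x0,y0,x1,y1=box;h=cv2.cvtColor(im['pixels'],cv2.COLOR_RGB2HSV)
    r=cv2.inRange(h,np.array((0,100,60)),np.array((8,255,255)));q=np.zeros_like(r);q[y0:y1,x0:x1]=r[y0:y1,x0:x1]
    c,hi=cv2.findContours(q,cv2.RETR_CCOMP,cv2.CHAIN_APPROX_NONE)
    o=[(cv2.contourArea(k),cv2.minEnclosingCircle(k)) for k,j in zip(c,hi[0]) if j[3]>=0]
    print('holes',o); return max(o)[1][0] if o else None
cw=cap(w,(200,210,250,265)); ct=cap(t,(290,215,315,240))
print('wrist/top',tri(ray(w,*cw),ray(t,*ct)),'scene cap/top',tri(ray(s,272,198),ray(t,*ct)))
for z in(.107,):print(onz(w,*cw,z),onz(t,*ct,z))
# tray wood centroid ring circle in top (z=.052) ; dark slots: full-res from crop (2.77x, off 230,115)
sl=[((563-390)/2.77,40/2.77),((685-390)/2.77,90/2.77),((714-390)/2.77,167/2.77),((483-390)/2.77,297/2.77),((437-390)/2.77,190/2.77),((467-390)/2.77,88/2.77)]
P=np.array([onz(t,230+x,115+y,.036)[:2] for x,y in sl]);print(P)
A=np.c_[2*P,np.ones(len(P))];q=np.linalg.lstsq(A,(P**2).sum(1),rcond=None)[0];print('axis',q[:2],np.sqrt(q[2]+q[:2]@q[:2]))
print(np.degrees(np.arctan2(*(P-q[:2]).T[::-1])))
E
```

```text
holes [(220.5, ((220.5, 243.5), 8.860122680664062))]Traceback (most recent call last):
  File "<stdin>", line 9, in <module>
  File "<stdin>", line 7, in cap
TypeError: 'NoneType' object is not subscriptable
```

```bash
python3 - <<'E'
from h import *
w=get('wrist');t=get('top');s=get('scene')
cw=(223.,243.5); ct=(303.,227.)
print('wrist/top',tri(ray(w,*cw),ray(t,*ct)),'scene cap/top',tri(ray(s,272,199),ray(t,*ct)))
print(onz(w,*cw,.107),onz(t,*ct,.107))
sl=[((563-390)/2.77,40/2.77),((685-390)/2.77,90/2.77),((714-390)/2.77,167/2.77),((483-390)/2.77,297/2.77),((437-390)/2.77,190/2.77),((467-390)/2.77,88/2.77)]
P=np.array([onz(t,230+x,115+y,.036)[:2] for x,y in sl])
A=np.c_[2*P,np.ones(len(P))];q=np.linalg.lstsq(A,(P**2).sum(1),rcond=None)[0];print('axis',q[:2],np.sqrt(q[2]+q[:2]@q[:2]))
print(np.degrees(np.arctan2(*(P-q[:2]).T[::-1])))
print(status.observe()['position'])
E
```

```text
wrist/top [ 0.46738974 -0.04285478  0.10091746] scene cap/top [ 0.46659923 -0.04477383  0.10681003]
[ 0.4654012  -0.04065322  0.107     ] [ 0.46650173 -0.0437723   0.107     ]
axis [ 0.59620338 -0.03232847] 0.13796270127597987
[  4.15641907 -50.41494949 -84.4117241  141.30912516  93.27246262
  48.3210609 ]
[0.41406572 0.00996744 0.25681218]
```

>>> {"name": "jog_arm", "arguments": {"commands": "-1 0.087 -0.087 0 0 0 0; -1 0.087 -0.087 -0.03 0 0 0; -1 0 0 -0.1 0 0 0; -1 0 0 -0.1 0 0 0; -1 0 0 -0.05 0 0 0"}}

```text
clock: 2.55
position: [0.4653, -0.0426, 0.1705]
ee_rot: [-2.221, -2.22, 0.003]
force: [0.1, -0.0, 0.2]
width: 1.003
```

>>> {"name": "jog_arm", "arguments": {"commands": "-1 0 0 -0.1 0 0 0; -1 0 0 -0.1 0 0 0; -1 0 0 -0.08 0 0 0; -1 0 0 -0.04 0 0 0; -1 0 0 0 0 0 0"}}

```text
clock: 3.05
position: [0.4655, -0.0428, 0.0756]
ee_rot: [-2.221, -2.219, 0.003]
force: [-0.1, 0.8, -0.3]
width: 1.0
```

```bash
python3 - <<'E'
from h import *
print(status.observe()['position'],status.observe()['force'])
w=get('wrist','w2.png');s=get('scene','s2.png')
B=s['pixels'][150:290,190:350]
cv2.imwrite('pics/c2.png',np.hstack([cv2.resize(w['pixels'],(400,300)),cv2.resize(B,(343,300))])[:,:,::-1])
E
```

```text
[ 0.46545143 -0.04275419  0.07564658] [-0.0983866   0.77999858 -0.27510007]
```

View pics/c2.png

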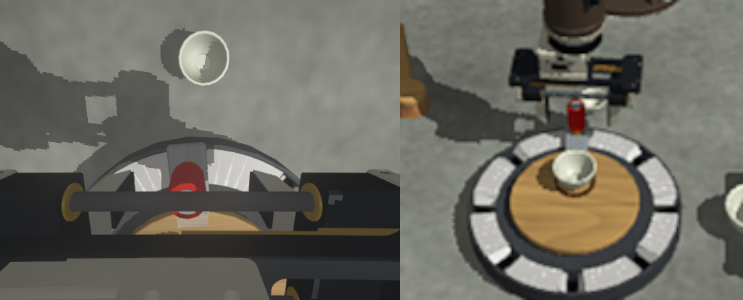

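The knob at (187,190) in the left panel is midway between the open fingers at (120,200) and (262,205), and nothing else is touched. Lowering 8 mm and closing.

>>> {"name": "jog_arm", "arguments": {"commands": "-1 0 0 -0.026 0 0 0; 1 0 0 0 0 0 0; 1 0 0 0 0 0 0; 1 0 0 0 0 0 0; 1 0 0 0 0 0 0", "force": 30}}

```text
clock: 3.65
position: [0.4664, -0.0432, 0.0692]
ee_rot: [2.223, 2.22, 0.001]
force: [0.5, -0.5, -0.5]
width: 0.703
```

>>> {"name": "jog_arm", "arguments": {"commands": "1 0 0 0 0 0 0; 1 0 0 0 0 0 0; 1 0 0 0 0 0 0; 1 0 0 0 0 0 0; 1 0 0 0 0 0 0"}}

```text
clock: 4.15
position: [0.4663, -0.0438, 0.069]
ee_rot: [2.223, 2.219, -0.0]
force: [0.4, -2.7, 1.0]
width: 0.296
```

>>> {"name": "jog_arm", "arguments": {"commands": "1 0 0 0.02 0 0 0; 1 0 0 0.02 0 0 0; 1 0 0 0.02 0 0 0; 1 0 0 0.02 0 0 0; 1 0 0 0.02 0 0 0"}}

```text
clock: 4.65
position: [0.466, -0.043, 0.0994]
ee_rot: [-2.223, -2.22, 0.0]
force: [0.9, -0.0, -7.4]
width: 0.3
```

>>> {"name": "jog_arm", "arguments": {"commands": "1 0 0 0.007 0 0 0; 1 0 0 0 0 0 0; 1 0 0 0 0 0 0; 1 0 0 0 0 0 0; 1 0 0 0 0 0 0"}}

```text
clock: 5.15
position: [0.4661, -0.0432, 0.1008]
ee_rot: [-2.223, -2.22, 0.0]
force: [1.0, 0.3, -6.7]
width: 0.3
```

```bash
python3 - <<'E'
from h import *
s=status.observe();print(s['position'],s['force'],s['width'])
k=s['position'][:2]
for ax in((.600,-.034),(.601,-.0338),(.598,-.033)):
    a=np.array(ax);r=k-a;th=np.degrees(np.arctan2(r[1],r[0]))
    print(ax,np.linalg.norm(r),th)
    a=a+0; u=r/np.linalg.norm(r); c0=k-.135*u
    for d in(9,18,27,36,45):
        q=np.radians(d+th);print(d,(c0+.135*np.array([np.cos(q),np.sin(q)])-k).round(4))
E
```

```text
[ 0.46612467 -0.04319943  0.10082614] [ 1.02411516  0.2652244  -6.67968975] 0.2995879333017204
(0.6, -0.034) 0.13419103341147895 -176.06901934212868
9 [ 0.0031 -0.021 ]
18 [ 0.0095 -0.0412]
27 [ 0.0189 -0.0601]
36 [ 0.0312 -0.0774]
45 [ 0.046  -0.0925]
(0.601, -0.0338) 0.13520245515583842 -176.01351517015715
9 [ 0.0031 -0.021 ]
18 [ 0.0095 -0.0412]
27 [ 0.0189 -0.0601]
36 [ 0.0312 -0.0774]
45 [ 0.0461 -0.0925]
(0.598, -0.033) 0.13226916115582743 -175.5774642823619
9 [ 0.0033 -0.0209]
18 [ 0.0098 -0.0411]
27 [ 0.0194 -0.06  ]
36 [ 0.0318 -0.0771]
45 [ 0.0468 -0.0921]
```

The pin is drawn 32 mm and the −7 N axial force matches the spring. Now I'll swing along the arc, clockwise-to-right (−y).

>>> {"name": "jog_arm", "arguments": {"commands": "1 0.0034 -0.0233 0 0 0 0; 1 0.0034 -0.0233 0 0 0 0; 1 0.0034 -0.0233 0 0 0 0; 1 0.0071 -0.0224 0 0 0 0; 1 0.0071 -0.0224 0 0 0 0"}}

```text
clock: 5.65
position: [0.4732, -0.0786, 0.1009]
ee_rot: [-2.223, -2.219, 0.001]
force: [-1.1, -0.3, -7.9]
width: 0.301
```

>>> {"name": "jog_arm", "arguments": {"commands": "1 0.0071 -0.0224 0 0 0 0; 1 0.0104 -0.021 0 0 0 0; 1 0.0104 -0.021 0 0 0 0; 1 0.0104 -0.021 0 0 0 0; 1 0.0137 -0.0192 0 0 0 0"}}

```text
clock: 6.15
position: [0.4889, -0.1099, 0.1009]
ee_rot: [-2.223, -2.219, 0.001]
force: [-3.6, -2.7, -7.3]
width: 0.3
```

>>> {"name": "jog_arm", "arguments": {"commands": "1 0.0137 -0.0192 0 0 0 0; 1 0.0137 -0.0192 0 0 0 0; 1 0.0165 -0.0168 0 0 0 0; 1 0.0165 -0.0168 0 0 0 0; 1 0.0165 -0.0168 0 0 0 0"}}

```text
clock: 6.65
position: [0.5124, -0.1367, 0.1009]
ee_rot: [2.224, 2.219, -0.001]
force: [-2.9, -3.0, -8.8]
width: 0.298
```

>>> {"name": "jog_arm", "arguments": {"commands": "1 0 0 0 0 0 0; 1 0 0 0 0 0 0; 1 0 0 0 0 0 0; 1 0 0 0 0 0 0; 1 0 0 0 0 0 0"}}

```text
clock: 7.15
position: [0.5126, -0.1368, 0.1011]
ee_rot: [2.223, 2.218, -0.001]
force: [-3.0, -3.9, -8.2]
width: 0.296
```

```bash
python3 - <<'E'
from h import *
s=status.observe();print(s['position'],s['force'],s['width'],np.array(s['joints']).round(2))
t=get('top');c=get('scene')
cv2.imwrite('pics/c3.png',np.hstack([cv2.resize(t['pixels'][115:245,230:370],(380,353)),cv2.resize(c['pixels'][160:290,200:340],(380,353))])[:,:,::-1])
E
```

```text
[ 0.51261602 -0.13681708  0.10113221] [-2.96144819 -3.85050158 -8.19208067] 0.2964286851670705 [-0.13  0.44  0.39  1.97 -0.24  0.77  1.97]
```

View pics/c3.png

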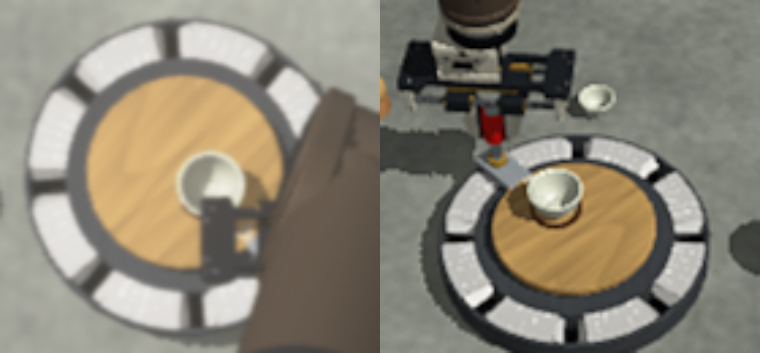

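Both panels show the bowl upright in its ring and the arm at the right-hand slot. The 5 N residual force is purely radial, outward, so I'll shift 1.5 mm outward and let the pin down.

>>> {"name": "jog_arm", "arguments": {"commands": "1 -0.0035 -0.0038 0 0 0 0; 1 0 0 -0.015 0 0 0; 1 0 0 -0.015 0 0 0; 1 0 0 -0.015 0 0 0; 1 0 0 0 0 0 0"}}

```text
clock: 7.75
position: [0.5114, -0.1364, 0.0869]
ee_rot: [-2.222, -2.22, -0.0]
force: [-0.4, 0.3, -7.3]
width: 0.301
```

>>> {"name": "jog_arm", "arguments": {"commands": "1 0 0 -0.015 0 0 0; 1 0 0 -0.015 0 0 0; 1 0 0 -0.015 0 0 0; 1 0 0 -0.012 0 0 0; 1 0 0 0 0 0 0"}}

```text
clock: 8.25
position: [0.5116, -0.1367, 0.0701]
ee_rot: [2.223, 2.22, 0.001]
force: [1.8, 0.7, -5.6]
width: 0.302
```

>>> {"name": "jog_arm", "arguments": {"commands": "0 0 0 0 0 0 0; 0 0 0 0 0 0 0; 0 0 0 0 0 0 0; 0 0 0 0 0 0 0; 0 0 0 0 0 0 0"}}

```text
clock: 8.75
position: [0.5113, -0.1369, 0.0706]
ee_rot: [2.223, 2.22, 0.0]
force: [0.6, -0.8, -0.1]
width: 0.5
```

>>> {"name": "jog_arm", "arguments": {"commands": "0 0 0 0.06 0 0 0; 0 0 0 0.1 0 0 0; 0 0 0 0.1 0 0 0; 0 0 0 0.1 0 0 0; 0 0 0 0.1 0 0 0"}}

```text
clock: 9.25
position: [0.5109, -0.1368, 0.2098]
ee_rot: [2.223, 2.22, 0.0]
force: [1.0, 0.0, -0.6]
width: 0.502
```

>>> {"name": "jog_arm", "arguments": {"commands": "0 -0.08 0.13 0.05 0 0 0; 0 -0.08 0.13 0.05 0 0 0; 0 -0.08 0.13 0.05 0 0 0; 0 -0.08 0.13 0.05 0 0 0; 0 -0.08 0.13 0 0 0 0"}}

```text
clock: 9.75
position: [0.3909, 0.0596, 0.2703]
ee_rot: [2.222, 2.218, 0.006]
force: [0.5, 2.0, 0.2]
width: 0.499
```

>>> {"name": "jog_arm", "arguments": {"commands": "0 0 0.14 0 0 0 0; 0 0 0.14 0 0 0 0; 0 0 0.1 0 0 0 0; 0 0 0 0 0 0 0; 0 0 0 0 0 0 0"}}

```text
clock: 10.25
position: [0.391, 0.1722, 0.2683]
ee_rot: [2.221, 2.221, -0.001]
force: [-0.5, -0.3, 0.3]
width: 0.499
```

```bash
python3 - <<'E'
from h import *
s=status.observe();print(s['position'],s['force'],s['clock'])
t=get('top');c=get('scene')
R={}
for n,i in(('s',c),('t',t)):
    for st,q in blobs(i,(0,100,60),(8,255,255),20): print(n,st,q,atdepth(i,*q).round(3))
    for st,q in blobs(i,(40,90,40),(85,255,255),1000): print(n,'green',st,q)
cv2.imwrite('pics/c4.png',np.hstack([cv2.resize(t['pixels'][115:245,230:370],(380,353)),cv2.resize(c['pixels'][170:300,200:340],(380,353))])[:,:,::-1])
E
```

```text
[0.39101362 0.17218931 0.26830985] [-0.50632705 -0.30274007  0.27478187] 10.25
s [238, 204, 10, 16, 100] [242.5, 212.6] [ 0.526 -0.134  0.098]
s green [75, 219, 96, 60, 3560] [123.5, 247.4]
t [333, 204, 12, 11, 59] [337.9, 209.9] [ 0.509 -0.131  0.107]
t green [413, 107, 101, 78, 4998] [463.9, 145.5]
```

View pics/c4.png

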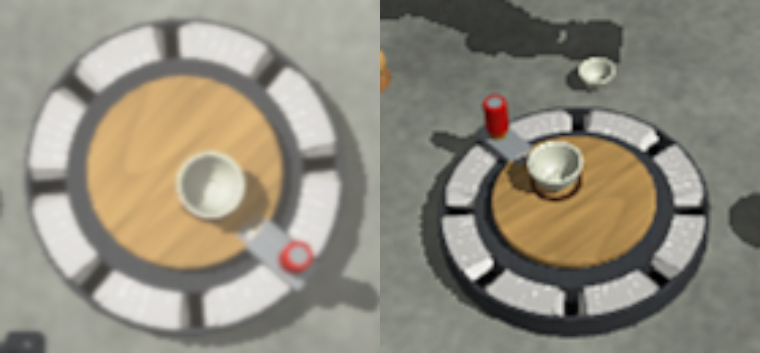

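The knob sits at the right-hand slot at (296,257) in the left panel, with the bowl upright and the colander unmoved to the pixel. Last check: triangulate the cap height the same way as before.

```bash
python3 - <<'E'
from h import *
t=get('top');c=get('scene')
print('before',tri(ray(c,272.,203.9),ray(t,302.8,227.6)),'after',tri(ray(c,242.5,212.6),ray(t,337.9,209.9)))
print('same at bbox top',tri(ray(c,272,196),ray(t,303,227)),tri(ray(c,242.5,204),ray(t,338.5,209)))
z=t['z_map'];print('depth cap',atdepth(t,338,209),atdepth(t,339,209))
print(arm.sign_off())
E
```

```text
before [ 0.4668041  -0.04539477  0.08418594] after [ 0.51150388 -0.13596718  0.08243574]
same at bbox top [ 0.46564278 -0.04431864  0.11957676] [ 0.5095113  -0.13301516  0.1203739 ]
depth cap [ 0.51071065 -0.131632    0.10835442] [ 0.51123974 -0.13473996  0.10354413]
the job is handed in; nothing more can be done
None
```

I turned the carousel one station to the robot's right, towards the colander, and handed the job in at about 10.5 s of the 32 s. I gripped the knob, drew the pin up 32 mm, swung the tray 45°, lowered the pin into the next hole, and let go.

- **Knob position:** it stands at about (0.511, -0.135), where I planned about (0.512, -0.135).
- **Pin home:** two-view height is 82 mm now against 84 mm at the start. While lowering, the knob still pulled down about 5.6 N at the bottom, so the pin was not resting on the ring.
- **Bowl and colander:** the bowl looks upright in its ring in both views. The colander's image centroid has not moved in either view.
- **Robot:** it is clear of everything.

**Disagreements:** the axis position differed by up to 5 mm between the ring outline and my rough slot fit. One hand-read slot angle was about 10° off, so I ignored it. A sideways pull of about 5 N during the swing dropped to under 1 N after I moved 1.5 mm outward.

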